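# Pack the dose cases and shut the courier chest

### The job

Pack the courier chest: lay every dose case flat in it, each with its lid really snapped shut - some lids are only resting on their catch, which a tug at the grip shows, and want pressing down until they snap. Then shut the chest so that its leaves lap: first the left leaf with the rebated edge, fully home, and last the right leaf, so that its flange lies over that edge. Leave the calculator, stapler and marker where they are.

Things in the scene. Friction and masses are not known exactly. Their poses are not given: they have to be found in the camera images.
- chest: grey painted steel courier chest, fixed, 188 (x) x 272 (y) x 90 mm high, open top, walls 6 mm; origin at the centre of its underside, z up, x away from the robot. Inner space 176 (x) x 260 (y) mm holds four cases lying flat: columns at y = -65 and +65 mm, two rows each. Two top leaves are hinged on the left and right rims: hinge lines parallel to x at y = +136 and -136 mm, z = 92 mm
- chest_in (a point): centre of the chest's inner floor, 12 mm above the chest's origin, axes as the chest
- rebated_leaf (a joint): angle of the left (+y) leaf: 0 = shut on the rim, 1.57 = upright, grows as it swings up and outward to a stop at 2.15. Leaf 188 mm long (x), 12 mm thick (shut: z = 92 to 104 mm of the chest). Friction hinge: it stays where it is left, also nearly shut, and must be pushed fully home (2 to 6 N near its edge)
- rebated_edge (a point): middle of the left leaf's free edge, on its outer (upper) face, 118 mm from the hinge line. From here a thin rebated tongue (the lower 6 mm only) reaches on to 134 mm from the hinge line. A steel bow handle (64 mm long parallel to x, 18 mm high) stands on the outer face 55 mm from the hinge line
- flanged_leaf (a joint): angle of the right (-y) leaf: 0 = shut, 1.57 = upright, grows as it swings up and outward to 2.15; 188 mm long, 12 mm thick, same friction hinge and handle as the left leaf. If this leaf is shut first, its flange holds the left leaf about 0.1 rad open
- flanged_edge (a point): middle of the right leaf's plate edge, on its outer (upper) face, 134 mm from the hinge line. From here the overlapping flange (the upper 5 mm only) reaches on to 151 mm from the hinge line, to lap over the tongue of the left leaf
- case_a: grey plastic dose case (four alike, some absent), 64 (x) x 110 (y) mm, 38 mm high with lid, 0.25 kg; origin at the centre of its underside, z up. Lid hinged at the back (x = 34, z = 18 mm); snap catch in the middle of the front (-x) face, out to x = -42 mm. On the lid's middle an upright grip keel 36 (x) x 12 (y) mm, top 61 mm above the underside; carries the latched case
- case_a_lid (a joint): lid angle of that case: 0 = snapped shut (the case lifts with its lid); about 0.08 = only resting on its catch, unlatched (the lid lifts alone); grows as the lid opens. Pressing down on the front half of the lid with about 6 to 12 N snaps it shut
- case_b: grey plastic dose case (four alike, some absent), 64 (x) x 110 (y) mm, 38 mm high with lid, 0.25 kg; origin at the centre of its underside, z up. Lid hinged at the back (x = 34, z = 18 mm); snap catch in the middle of the front (-x) face, out to x = -42 mm. On the lid's middle an upright grip keel 36 (x) x 12 (y) mm, top 61 mm above the underside; carries the latched case
- case_b_lid (a joint): lid angle of that case: 0 = snapped shut (the case lifts with its lid); about 0.08 = only resting on its catch, unlatched (the lid lifts alone); grows as the lid opens. Pressing down on the front half of the lid with about 6 to 12 N snaps it shut
- case_c: grey plastic dose case (four alike, some absent), 64 (x) x 110 (y) mm, 38 mm high with lid, 0.25 kg; origin at the centre of its underside, z up. Lid hinged at the back (x = 34, z = 18 mm); snap catch in the middle of the front (-x) face, out to x = -42 mm. On the lid's middle an upright grip keel 36 (x) x 12 (y) mm, top 61 mm above the underside; carries the latched case
- case_c_lid (a joint): lid angle of that case: 0 = snapped shut (the case lifts with its lid); about 0.08 = only resting on its catch, unlatched (the lid lifts alone); grows as the lid opens. Pressing down on the front half of the lid with about 6 to 12 N snaps it shut
- case_d: grey plastic dose case (four alike, some absent), 64 (x) x 110 (y) mm, 38 mm high with lid, 0.25 kg; origin at the centre of its underside, z up. Lid hinged at the back (x = 34, z = 18 mm); snap catch in the middle of the front (-x) face, out to x = -42 mm. On the lid's middle an upright grip keel 36 (x) x 12 (y) mm, top 61 mm above the underside; carries the latched case
- case_d_lid (a joint): lid angle of that case: 0 = snapped shut (the case lifts with its lid); about 0.08 = only resting on its catch, unlatched (the lid lifts alone); grows as the lid opens. Pressing down on the front half of the lid with about 6 to 12 N snaps it shut
- calculator: desk calculator 156x108x28 mm, on the left; leave alone; origin at the centre of its underside
- stapler: blue stapler 145 mm long, on the right; leave alone; origin at the centre of its underside
- marker: red and white marker 128 mm long, near the desk's front edge; leave alone; origin at the centre of its underside

How it is judged (in metres and radians):
On the way:
1. the left, rebated leaf is fully shut while the right, flanged leaf is still well open (value of joint rebated_leaf below 0.035 rad and value of joint flanged_leaf above 0.3 rad), for 0.2 s.
At the end, for the whole second after the job is handed in: every case that is present lies flat on the chest's floor (within the walls, tilted less than 0.2 rad) and at rest with its lid snapped shut (below 0.035 rad), and both leaves are fully shut (each below 0.035 rad), the flange over the rebated edge (x of case_a in the frame of chest between -0.065 and 0.065 m and y of case_a in the frame of chest between -0.105 and 0.105 m and z of case_a in the frame of chest between 0 and 0.026 m and angle between each of case_a, case_b, case_c, case_d's own z axis and vertical below 0.2 rad and value of joint each of case_a_lid, case_b_lid, case_c_lid, case_d_lid, rebated_leaf, flanged_leaf below 0.035 rad and linear speed of each of case_a, case_b, case_c, case_d below 0.02 m/s and x of case_b in the frame of chest between -0.065 and 0.065 m and y of case_b in the frame of chest between -0.105 and 0.105 m and z of case_b in the frame of chest between 0 and 0.026 m and x of case_c in the frame of chest between -0.065 and 0.065 m and y of case_c in the frame of chest between -0.105 and 0.105 m and z of case_c in the frame of chest between 0 and 0.026 m and x of case_d in the frame of chest between -0.065 and 0.065 m and y of case_d in the frame of chest between -0.105 and 0.105 m and z of case_d in the frame of chest between 0 and 0.026 m); the robot touches nothing.
It fails at once if the calculator is pushed more than 5 cm away (distance of calculator from where it was at the start of the episode above 0.05 m).
It fails at once if the stapler is pushed more than 5 cm away (distance of stapler from where it was at the start of the episode above 0.05 m).
It fails at once if the marker is pushed more than 5 cm away (distance of marker from where it was at the start of the episode above 0.05 m).
Of case_a, case_b, case_c, case_d only 3 to 4 are there at a start; the rules pass over those that are not, and their reading is None.
At some moment in a run one of case_a, case_b, case_c, case_d may be knocked a few centimetres aside while the robot is not near it.
It also fails if it takes over 210 s, if anything falls off the work surface, if the arm or the gripper's body presses on something with over 40 N, if the wrist force passes 120 N, or if a joint passes its speed limit or range.

### The arm

A 6-joint arm with a two-finger parallel gripper is mounted at the origin on a cart in front of the work surface, level with it; the furniture and walls round the work are solid. World frame = base frame: x ahead of the robot, y to its left, z up, the work surface at z = 0. Lengths are in mm, angles in rad, forces in N, time in s.
With the tool pointing down it reaches from about 375 to 925 mm from the base axis. Payload 5.7 kg.
Tool frame: the origin (TCP) lies on the mounting face of the last link; the fingertips stand 182 mm ahead of it and the grasp point (between the pads) lies 163 mm ahead of it; z points along the fingers, y is the line along which they close (so a half turn about z gives the same grasp; the last joint's range is limited). The gripper opens to 88 mm and grips with 3 to 60 N. Pads are 20 mm wide; open, the fingers measure 115 mm over their backs; the gripper's body (75 mm by 178 mm) begins 61 mm behind the grasp point.
Start: joints at [1.073, 0.359, 1.51, -0, 1.272, -0.115], TCP at [224.111, 556.561, 404.623] pointing down, gripper open.
Joint ranges: [-2.97, 2.97], [-1.01, 2.36], [0.21, 2.38], [-0.96, 4.11], [0.2, 2.71], [-2.98, 2.98]. Speed limits (rad/s): [2.39, 2.39, 3.14, 3.14, 3.14, 3.14].

### API

Orientations are given as [roll, pitch, yaw] about the fixed x, y, z axes, in that order (R = Rz(yaw) Ry(pitch) Rx(roll)).
In Python, from station import bot gives the robot as it stands.
- The arm moves only by the shell command python3 shift.py FILE [OPENING] [FORCE], which reads ROWS from the file FILE. ROWS is a JSON list of rows, 1 to 12 of them, each an object with the fields x, y, z (the shift in parts of the range, where 1.0 means 0.6 m), ax, ay, az (a rotation vector in shares of pi rad (1.0 is pi rad)); a field left out counts as zero; each row shifts and turns the commanded pose from where the row before left it, along the tool's axes as they then stand; what a row does not reach is not made up. A row lasts 1/10 s, in which the tool goes at most 50 mm and 0.15 rad, less where a joint would pass 70% of its speed; a pose out of reach is approached as far as the arm can. OPENING is the finger opening in mm, set as the command begins (- or left out keeps the last). The fingers move at their own pace and stop on an object; FORCE is the grip in N (left out, the last holds). Time passes only in rows, so rows that do not move let the fingers close. It prints the time, the measured TCP pose, the force, the opening and the grip force at its end. Input that does not fit is refused with a message, and nothing moves.
- bot.state(): the state, without advancing time (a new reading comes with each control period).
- bot.capture(name): name is "side" or "top"; returns (picture, depth): 400x640x3 uint8, red, green, blue; 400x640 float32, mm along the optical axis (not along the pixel's ray), 0 where there is no reading.
- bot.get_calibration(name): a dict with "mtx" (3x3 intrinsics, pixels), "dist" ([k1, k2, p1, p2, k3] as OpenCV has them; the pictures are not rectified), "extrinsics" (4x4, takes a point from camera to world coordinates). Camera axes: x right, y down, z forward; pixel columns grow to the right and rows downward; lengths in mm; the calibration is good to about 2 mm. A picture is of the moment at which its call begins. get_calibration takes no time and is no camera call.
- bot.job_done(): hands the job in; it is judged then, once.
The state is a dict: "clock": time; "joint_positions": joint angles; "qd": joint speeds; "joint_efforts": joint torques, N m; "ee_pos": TCP position; "ee_rot": TCP orientation; "force": force on the tool from outside, world axes, zero at the start; "ft_torque": the same for the moment, N m; "width": finger opening in mm; "grip_force": force on a finger pad.
Only numpy, scipy, OpenCV 4.12 (cv2) and the standard library are available. Lean on these libraries where they do the work, as an engineer would, in place of code of your own. Each camera call takes 0.05 s, during which the arm holds its last target. There are 200 camera calls.

## Working session

There is one attempt and no reset: what is moved stays moved. The work goes in short steps, Python scripts to look and compute and a shell command to move; the robot and the scene stay as the last step left them, time stands still between calls to the robot, and variables do not carry over. Pictures are saved under pics/ and viewed, at most 14 in all, crops included, and the job is handed in when it is done.

```bash
ls; mkdir -p pics; python3 - <<'E'
from station import bot
import cv2,numpy as np
print(bot.state())
for n in("top","side"):
    p,d=bot.capture(n); cv2.imwrite(f"pics/{n}0.png",p[:,:,::-1]); np.save(f"{n}0.npy",d)
    c=bot.get_calibration(n); print(n,c)
E
```

```text
pics
shift.py
station.py
{'clock': 0.0, 'joint_positions': array([ 1.07287756e+00,  3.59515012e-01,  1.51143599e+00, -3.96156104e-05,
        1.27247659e+00, -1.15085587e-01]), 'qd': array([ 0.00180795, -0.0003054 , -0.00088679,  0.00152312, -0.0006804 ,
       -0.00043037]), 'joint_efforts': array([ 1.77884438e-03, -5.15371192e+01, -2.70727265e+01,  6.75553875e-02,
        3.52183508e-02, -9.35361186e-05]), 'ee_pos': array([223.964228  , 556.24724907, 403.80196724]), 'ee_rot': array([-3.13976551e+00, -1.73115140e-04,  2.75877100e+00]), 'force': array([ 0.57627704,  0.62020353, -0.09377893]), 'ft_torque': array([ 0.01881159, -0.02585728, -0.02434452]), 'grip_force': 0.0, 'width': 87.76428932016428}
top {'mtx': array([[453.91019185,   0.        , 320.50990341],
       [  0.        , 453.91019185, 195.00604155],
       [  0.        ,   0.        ,   1.        ]]), 'dist': array([0.04245663, 0.        , 0.        , 0.        , 0.        ]), 'extrinsics': array([[ 1.47526306e-02, -9.90224251e-01,  1.38702175e-01,
         2.71988716e+02],
       [-9.99829717e-01, -1.61470749e-02, -8.93357787e-03,
        -5.72064639e+01],
       [ 1.10858799e-02, -1.38546762e-01, -9.90293844e-01,
         1.53084800e+03],
       [ 0.00000000e+00,  0.00000000e+00,  0.00000000e+00,
         1.00000000e+00]])}
side {'mtx': array([[433.14380645,   0.        , 318.00549588],
       [  0.        , 433.14380645, 203.48584768],
       [  0.        ,   0.        ,   1.        ]]), 'dist': array([-0.04445526,  0.        ,  0.        ,  0.        ,  0.        ]), 'extrinsics': array([[ 8.70594353e-01, -2.48201341e-01,  4.24807683e-01,
        -8.92436921e+01],
       [-4.91929410e-01, -4.53906596e-01,  7.42949701e-01,
        -1.08155811e+03],
       [ 8.42189711e-03, -8.55783207e-01, -5.17266058e-01,
         7.72396306e+02],
       [ 0.00000000e+00,  0.00000000e+00,  0.00000000e+00,
         1.00000000e+00]])}
```

View pics/top0.png

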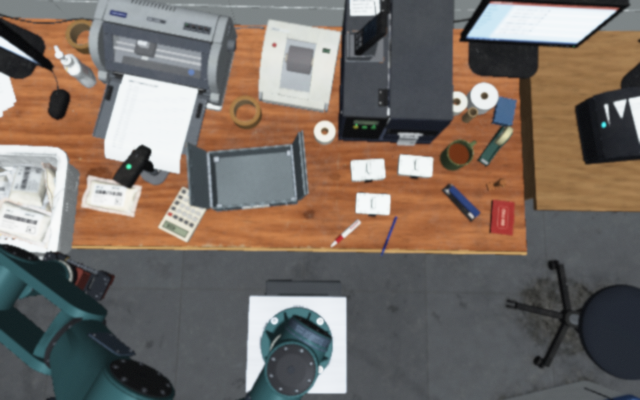

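View pics/side0.png

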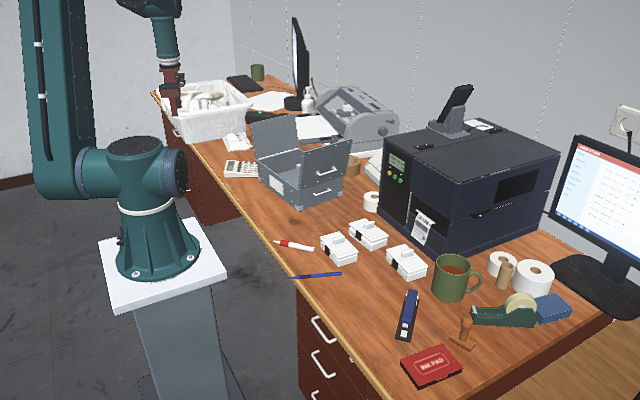

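The top view shows the chest at about (255,177) with both leaves open. Three cases sit at (368,170), (416,166) and (373,204). The marker is at (346,233), the calculator at (182,214) and the stapler at (461,201). The side view confirms three cases, with the catch side facing the robot.

```bash
cat > h.py <<'E'
import cv2,numpy as np
from station import bot
from scipy import ndimage
def cloud(n,d):
    c=bot.get_calibration(n); h,w=d.shape
    u,v=np.meshgrid(np.arange(w),np.arange(h))
    q=cv2.undistortPoints(np.stack([u.ravel(),v.ravel()],1).astype(np.float32).reshape(-1,1,2),c["mtx"],c["dist"])[:,0]
    P=np.c_[q,np.ones(len(q))]*d.reshape(-1,1)
    E=c["extrinsics"]; W=P@E[:3,:3].T+E[:3,3]; W[d.ravel()==0]=np.nan
    return W.reshape(h,w,3)
def grab(n):
    p,d=bot.capture(n); return p,cloud(n,d)
def blobs(W,xr,yr,zr,minpx=15):
    m=(W[...,0]>xr[0])&(W[...,0]<xr[1])&(W[...,1]>yr[0])&(W[...,1]<yr[1])&(W[...,2]>zr[0])&(W[...,2]<zr[1])
    L,k=ndimage.label(m)
    for i in range(1,k+1):
        s=W[L==i]
        if len(s)<minpx: continue
        r=cv2.minAreaRect(s[:,:2].astype(np.float32))
        print(i,len(s),"c",np.round(r[0],1),"sz",np.round(r[1],1),"ang",round(r[2],1),"z",np.round(np.percentile(s[:,2],[5,50,95]),1))
E
python3 - <<'E'
from h import *
for n in("top","side"):
    W=cloud(n,np.load(n+"0.npy"))
    print(n,"table",[np.round(W[r,c],1) for r,c in ([(225,400)] if n=="top" else [(300,330)])])
    print("cases");blobs(W,(300,620),(-330,-60),(20,45))
    print("keels");blobs(W,(300,620),(-330,-60),(48,75),4)
    print("chest rim");blobs(W,(300,700),(-60,400),(80,96))
    print("leaf above");blobs(W,(300,700),(-60,400),(115,240))
    print("objs");blobs(W,(250,560),(-600,450),(8,40))
E
python3 - <<'E'
import cv2
p=cv2.imread('pics/top0.png')[120:250,160:500]
cv2.imwrite('pics/crop1.png',cv2.resize(p,(800,306),interpolation=cv2.INTER_CUBIC))
E
```

```text
top table [array([ 388.3, -340.2,    3.6])]
cases
1 457 c [ 569.3 -227.2] sz [ 78.4 112.9] ang 7.1 z [26.2 41.2 44.4]
14 631 c [ 453.9 -243.3] sz [110.6  77.1] ang 89.6 z [32.8 39.3 43.7]
keels
1 57 c [ 571.6 -227.1] sz [38.2 20.1] ang 1.2 z [49.1 63.3 68.4]
9 5 c [ 567.7 -273.4] sz [ 3.2 11.2] ang 71.0 z [48.3 49.1 50.8]
22 4 c [ 545.1 -182.4] sz [7.  2.3] ang 45.7 z [48.5 48.7 49.5]
23 5 c [ 545.1 -200.5] sz [4.7 4.5] ang 45.2 z [49.  49.7 50.9]
34 44 c [ 455.1 -243.7] sz [34.7 11.8] ang 2.5 z [54.6 61.2 65.6]
chest rim
2 411 c [650.1 361.6] sz [ 77.1 102. ] ang 87.8 z [83.2 89.7 95.4]
8 297 c [607.7 176.1] sz [111.4 293.1] ang 26.4 z [81.5 90.3 94.9]
14 42 c [581.9 392.9] sz [13.4 40.6] ang 85.2 z [83.1 90.9 95.5]
21 17 c [523.3  17.7] sz [32.9  6.6] ang 8.3 z [89.4 93.6 95.6]
25 234 c [468.5 145.7] sz [ 64.6 273.9] ang 5.9 z [81.5 90.6 95. ]
leaf above
1 663 c [549.3  -5.5] sz [190.4  36.8] ang 6.2 z [124.8 206.2 237.9]
3 1167 c [515.5 305.3] sz [190.6  34. ] ang 7.4 z [122.3 179.6 224. ]
objs
1 2313 c [513.  151.9] sz [122.3 258.1] ang 6.5 z [ 9.1 13.8 20.4]
10 42 c [ 554.1 -374
[... 1853 characters left out ...]
6 95. ]
5 15 c [623.1  20.2] sz [32.4 16.6] ang 9.5 z [80.8 91.  95.6]
6 18 c [588.1  14. ] sz [49.6 14.7] ang 8.0 z [80.8 87.9 94.5]
leaf above
1 1369 c [519.4 303.6] sz [192.4  37.2] ang 6.2 z [121.3 170.4 218.3]
2 1515 c [550.7 -13. ] sz [189.6  39.4] ang 3.7 z [122.9 180.3 234.7]
objs
1 998 c [434.5 224. ] sz [154.9 465.5] ang 12.6 z [10.1 22.4 37. ]
4 267 c [539.2 223.9] sz [ 71.4 144. ] ang 15.7 z [ 9.  12.4 36.2]
8 250 c [ 539.3 -229.5] sz [ 24.3 115.7] ang 9.3 z [ 9.7 24.3 39.4]
11 684 c [ 452.2 -244.7] sz [ 75.9 115. ] ang 1.4 z [12.5 35.9 39.4]
12 160 c [ 364.2 -164.1] sz [ 16.2 107.1] ang 42.6 z [ 8.9 13.9 18.3]
16 263 c [ 552.3 -388. ] sz [107.3  15. ] ang 89.7 z [10.7 25.2 37.7]
```

View pics/crop1.png

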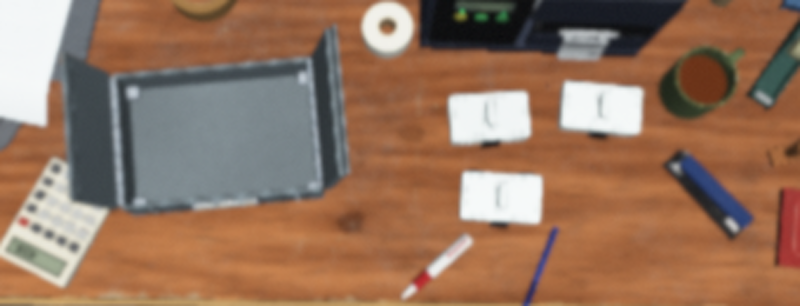

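The crop shows three cases with their catches toward the robot (−x). The chest is turned by about +6°, and both leaves stand slightly past upright. Next I'll fit accurate poses from both cameras.

```bash
cat >> h.py <<'E'
def cases(save=None):
    for n in("top","side"):
        p,W=grab(n)
        if save: cv2.imwrite(f"pics/{save}_{n}.png",p[:,:,::-1])
        print(n)
        white=(p.min(2)>120)
        V=W.copy(); V[~white]=np.nan
        blobs(V,(380,640),(-450,-60),(22,50),80); print(" keel"); blobs(W,(400,620),(-430,-100),(50,72),15)
E
python3 - <<'E'
from h import *
cases()
from scipy.optimize import minimize
for n in("top","side"):
    W=cloud(n,np.load(n+"0.npy"));P=W.reshape(-1,3);P=P[~np.isnan(P[:,0])]
    for th in (0.09,0.105,0.12):
        c,s=np.cos(th),np.sin(th); C=np.array([521,149]); L=(P[:,:2]-C)@np.array([[c,-s],[s,c]])
        m=(abs(L[:,0])<115)&(abs(L[:,1])<175)
        r=m&(P[:,2]>84)&(P[:,2]<95)
        f=r&(abs(L[:,1])<110)&(L[:,0]<0); b=r&(abs(L[:,1])<110)&(L[:,0]>0)
        fl=m&(P[:,2]<22)&(P[:,2]>4)&(abs(L[:,0])<95)&(abs(L[:,1])<140)
        print(n,th,"front",np.percentile(L[f,0],[5,50,95]).round(1),"slope",np.polyfit(L[f,1],L[f,0],1).round(3),"back",np.percentile(L[b,0],[5,50,95]).round(1),"slope",np.polyfit(L[b,1],L[b,0],1).round(3),"floor",np.percentile(L[fl],[1,99],axis=0).round(1).tolist(),np.median(P[fl,2]).round(1))
        if th==0.105:
          for sg in(1,-1):
            q=m&(P[:,2]>100)&(P[:,2]<245)&(L[:,1]*sg>110)
            A=np.c_[L[q,0],L[q,1]*sg,P[q,2]]
            k=np.polyfit(A[:,2]-92,A[:,1],1)
            print(" leaf",sg,"y=",k.round(3),"ang",np.round(np.pi/2+np.arctan(k[0]),2),"x",np.percentile(A[:,0],[2,98]).round(1),"zmax",np.percentile(A[:,2],99).round(1))
E
```

```text
top
1 630 c [ 587.9 -385.8] sz [114.4  73. ] ang 81.4 z [33.8 40.3 46.1]
2 623 c [ 571.4 -226.5] sz [ 73.2 112.8] ang 6.9 z [34.3 42.8 48.1]
3 634 c [ 456.3 -243.4] sz [111.9  69.9] ang 88.3 z [34.1 39.6 45.6]
 keel
1 44 c [ 587.3 -386.1] sz [12.6 32.2] ang 87.8 z [51.4 59.6 66.9]
3 45 c [ 572.5 -226.2] sz [34.4 12.4] ang 1.7 z [51.6 64.3 68.9]
14 44 c [ 454.7 -242.9] sz [34.3 12.6] ang 1.1 z [54.7 61.5 67.3]
side
1 542 c [ 568.2 -227.1] sz [ 74.4 113.2] ang 5.6 z [24.  39.9 44.7]
2 588 c [ 455.4 -244.8] sz [116.9  66.5] ang 86.5 z [23.9 37.1 42. ]
5 679 c [ 586.8 -386.5] sz [116.8  70.4] ang 86.4 z [24.3 37.  41.4]
 keel
1 52 c [ 570.5 -228.6] sz [37.1 13.4] ang 6.3 z [51.2 59.7 63.9]
2 53 c [ 455.9 -246.5] sz [15.4 35.9] ang 82.3 z [50.9 57.7 61.3]
3 60 c [ 586.9 -387.5] sz [15.3 35. ] ang 83.4 z [51.2 57.8 61.1]
top 0.09 front [-84.8 -81.2 -77.4] slope [-1.9000e-02 -8.1236e+01] back [ 99.6 103.2 107.1] slope [-1.70000e-02  1.03344e+02] floor [[-88.2, -122.4], [93.0, 130.0]] 13.3
top 0.105 front [-83.9 -81.4 -78.2] slope [-4.0000e-03 -8.1223e+01] back [100.4 103.  106.6] slope [-2.
[... 279 characters left out ...]
.3 107.1] slope [1.20000e-02 1.03359e+02] floor [[-87.9, -122.9], [93.3, 129.7]] 13.3
side 0.09 front [-81.7 -78.6 -73.2] slope [-1.2000e-02 -7.7994e+01] back [ 99.  102.7 103. ] slope [ -0.243 127.531] floor [[-82.1, -138.7], [91.5, 135.7]] 12.3
side 0.105 front [-81.3 -78.4 -73.1] slope [ 2.0000e-03 -7.7967e+01] back [100.6 104.2 104.6] slope [ -0.231 127.479] floor [[-81.2, -138.8], [91.5, 135.1]] 12.3
 leaf 1 y= [  0.212 137.695] ang 1.78 x [-79.4 103.6] zmax 222.4
 leaf -1 y= [  0.183 147.601] ang 1.75 x [-78.9 101.7] zmax 237.3
side 0.12 front [-81.8 -78.  -72.5] slope [ 1.7000e-02 -7.7983e+01] back [102.2 105.7 106.2] slope [ -0.219 127.438] floor [[-81.7, -138.8], [91.5, 134.9]] 12.3
```

```bash
python3 - <<'E'
from h import *
for n in("top","side"):
    W=cloud(n,np.load(n+"0.npy"));P=W.reshape(-1,3)
    for y0 in range(-460,-60,40):
        m=(P[:,1]>y0)&(P[:,1]<y0+40)&(P[:,2]>70)&(P[:,2]<330)&(P[:,0]>400)&(P[:,0]<900)
        if m.sum()>10: print(n,y0,m.sum(),np.percentile(P[m,0],[1,10]).round(),np.percentile(P[m,2],[95]).round())
E
```

```text
top -460 795 [670. 671.] [283.]
top -420 1320 [670. 672.] [284.]
top -380 1363 [661. 672.] [283.]
top -340 1340 [663. 674.] [283.]
top -300 1231 [674. 676.] [283.]
top -260 1243 [674. 676.] [288.]
top -220 1167 [675. 677.] [307.]
top -180 1302 [676. 678.] [317.]
top -140 645 [678. 680.] [291.]
top -100 340 [817. 828.] [116.]
side -460 4639 [670. 674.] [277.]
side -420 1352 [669. 671.] [279.]
side -380 1301 [659. 666.] [279.]
side -340 1139 [662. 672.] [279.]
side -300 996 [672. 674.] [279.]
side -260 1146 [672. 674.] [285.]
side -220 1181 [673. 675.] [320.]
side -180 887 [673. 676.] [303.]
side -140 234 [675. 677.] [284.]
```

Careful with the scale: shifts go in shares of 0.6 m and turns go in shares of pi rad. That gives: 0.15 rad / 3.1416 = 0.0477.

```bash
echo '[{"az": 0.0446},{"az": 0.0477},{"az": 0.0477},{"az": 0.0477},{"az": 0.0477},{"az": 0.0477},{"az": 0.0477},{"az": 0.0477}]' > rows.txt && python3 shift.py rows.txt
```

```text
clock: 1.0
ee_pos: [224.1, 556.5, 404.4]
ee_rot: [-3.141, 0.001, 1.563]
force: [-0.2, -0.1, -0.8]
width: 87.6
grip_force: 0.0
```

In the tool's units: -40 mm / 600 = -0.0667, 35 mm / 600 = 0.0583.

```bash
echo '[{"z": -0.0667},{"z": -0.0667},{"x": -0.0667,"y": 0.0583},{"x": -0.0667,"y": 0.0583},{"x": -0.0667,"y": 0.0583},{"x": -0.0667,"y": 0.0583},{"x": -0.0667,"y": 0.0583},{"x": -0.0667,"y": 0.0583},{"x": -0.0667,"y": 0.035},{"x": -0.0667},{"x": -0.0667},{"x": -0.0667}]' > rows.txt && python3 shift.py rows.txt 50 20
echo '[{"x": -0.0667},{"x": -0.0667},{"x": -0.0667},{"x": -0.0667},{"x": -0.0667},{"x": -0.0667},{"x": -0.0667},{"x": -0.0667},{"x": -0.0667},{"x": -0.0683,"y": 0.01,"z": 0.0667},{"z": 0.0667,"az": 0.0095},{}]' > rows.txt && python3 shift.py rows.txt
```

```text
clock: 2.2
ee_pos: [441.7, 168.7, 484.4]
ee_rot: [-3.141, 0.0, 1.569]
force: [0.5, -0.3, 0.8]
width: 50.3
grip_force: 0.0
clock: 3.4
ee_pos: [444.3, -225.0, 405.4]
ee_rot: [-3.133, -0.005, 1.536]
force: [0.1, 1.4, -0.5]
width: 50.0
grip_force: 0.0
```

In the tool's units: 40 mm / 600 = 0.0667, 20 mm / 600 = 0.0333.

```bash
echo '[{"z": 0.0667},{"z": 0.0667},{"z": 0.0667},{"z": 0.0333},{},{}]' > rows.txt && python3 shift.py rows.txt; python3 - <<'E'
from h import *
s=bot.state();print(s['ee_pos'].round(1),s['ee_rot'].round(3))
cases()
E
```

```text
clock: 4.0
ee_pos: [447.0, -225.2, 271.3]
ee_rot: [3.141, 0.001, 1.54]
force: [-0.5, 0.3, 0.6]
width: 50.0
grip_force: 0.0
[ 447.  -225.2  271.3] [3.141e+00 1.000e-03 1.540e+00]
top
1 621 c [ 588.4 -386.4] sz [111.8  75.5] ang 85.4 z [32.8 40.  45.9]
2 272 c [ 569.5 -206.5] sz [72.3 71.5] ang 1.3 z [35.  42.5 48.1]
10 117 c [ 458.7 -199.9] sz [23.  68.9] ang 86.5 z [34.2 40.1 45.5]
 keel
1 45 c [ 587.3 -386. ] sz [13.  33.4] ang 83.5 z [52.1 60.6 65.8]
side
1 540 c [ 569.5 -227.3] sz [ 76.1 116.7] ang 4.8 z [24.2 39.8 44.5]
2 585 c [ 455.9 -244.3] sz [114.7  67.9] ang 88.3 z [25.1 37.2 42. ]
7 676 c [ 585.1 -387.7] sz [116.4  69.4] ang 85.4 z [24.6 36.9 41.4]
 keel
1 58 c [ 571.7 -227.8] sz [13.8 36. ] ang 89.8 z [50.7 58.3 64. ]
2 51 c [ 455.3 -245.4] sz [12.  35.6] ang 89.9 z [52.2 57.8 61.4]
3 58 c [ 584.9 -388.2] sz [11.3 35.6] ang 86.4 z [51.4 57.5 61.6]
```

In the tool's units: 15 mm / 600 = 0.025, -10 mm / 600 = -0.0167.

```bash
echo '[{"x": -0.0167,"y": 0.0075},{"x": -0.015,"y": 0.0073},{},{"z": 0.025},{"z": 0.025},{"z": 0.0167},{},{}]' > rows.txt && python3 shift.py rows.txt
echo '[{"z": 0.0033},{"z": 0.0033},{}]' > rows.txt && python3 shift.py rows.txt
echo '[{"z": 0.0033},{}]' > rows.txt && python3 shift.py rows.txt
echo '[{"z": 0.0033},{}]' > rows.txt && python3 shift.py rows.txt
```

```text
clock: 4.9
ee_pos: [454.6, -244.6, 230.0]
ee_rot: [-3.141, -0.0, 1.539]
force: [0.4, -0.5, -0.7]
width: 49.9
grip_force: 0.0
clock: 5.2
ee_pos: [454.6, -244.5, 226.1]
ee_rot: [3.141, 0.0, 1.539]
force: [-0.1, -0.2, -1.1]
width: 49.9
grip_force: 0.0
clock: 5.4
ee_pos: [454.5, -244.5, 223.9]
ee_rot: [-3.141, 0.0, 1.539]
force: [0.1, -0.3, -0.1]
width: 50.0
grip_force: 0.0
clock: 5.6
ee_pos: [454.5, -244.5, 221.8]
ee_rot: [-3.141, -0.0, 1.539]
force: [0.2, -0.3, 1.0]
width: 50.0
grip_force: 0.0
```

In the tool's units: 1 mm / 600 = 0.0017.

```bash
for i in 1; do echo '[{"z": 0.0017},{"z": 0.0017},{}]' > rows.txt && python3 shift.py rows.txt | grep -E "ee_pos|force:"; done
echo '[{"z": 0.0017},{}]' > rows.txt && python3 shift.py rows.txt | grep -E "ee_pos|force:"
echo '[{"z": 0.0017},{}]' > rows.txt && python3 shift.py rows.txt | grep -E "ee_pos|force:"
```

```text
ee_pos: [454.6, -244.6, 220.3]
force: [-1.6, 0.1, 4.1]
grip_force: 2.3
ee_pos: [454.6, -244.6, 220.1]
force: [-3.9, 1.6, 13.8]
grip_force: 7.2
ee_pos: [454.5, -244.5, 220.0]
force: [-5.0, 2.9, 24.4]
grip_force: 12.2
```

In the tool's units: -4 mm / 600 = -0.0067.

```bash
echo '[{"z": -0.0067},{}]' > rows.txt && python3 shift.py rows.txt| grep -E "ee_pos|force:"
echo '[{},{},{},{}]' > rows.txt && python3 shift.py rows.txt 25 30
echo '[{"z": -0.0167},{"z": -0.0333},{"z": -0.05},{},{}]' > rows.txt && python3 shift.py rows.txt
python3 - <<'E'
from h import *
cases("p1")
E
```

```text
ee_pos: [454.8, -244.7, 222.5]
force: [0.3, -0.8, 0.3]
grip_force: 0.0
clock: 6.9
ee_pos: [454.9, -244.7, 221.8]
ee_rot: [3.141, 0.0, 1.539]
force: [2.6, -0.2, -0.4]
width: 35.6
grip_force: 30.0
clock: 7.4
ee_pos: [454.4, -244.5, 282.2]
ee_rot: [3.141, 0.001, 1.539]
force: [-0.2, 0.7, -3.0]
width: 35.8
grip_force: 30.0
top
1 466 c [ 590.8 -386.4] sz [112.2  70.7] ang 85.8 z [33.8 40.4 46.4]
2 376 c [ 571.  -217.8] sz [71.2 94.4] ang 5.5 z [30.5 42.3 47.9]
 keel
1 45 c [ 587.4 -385.6] sz [12.4 33.9] ang 85.8 z [54.  61.  67.1]
3 36 c [ 573.9 -224.6] sz [33.1  9.4] ang 1.8 z [53.8 63.  68.3]
side
1 517 c [ 570.1 -226.6] sz [ 71.5 119.7] ang 6.8 z [24.2 40.2 44.7]
3 680 c [ 585.8 -387.6] sz [115.6  69.5] ang 86.4 z [24.  36.9 40.7]
 keel
1 54 c [ 573.  -228.3] sz [33.9 16.3] ang 2.3 z [50.7 58.6 63.7]
4 83 c [ 445.1 -295. ] sz [28. 67.] ang 64.6 z [60.4 66.2 71.1]
5 61 c [ 586.7 -388. ] sz [11.9 37.4] ang 86.1 z [50.6 56.9 60.7]
```

View pics/p1_side.png

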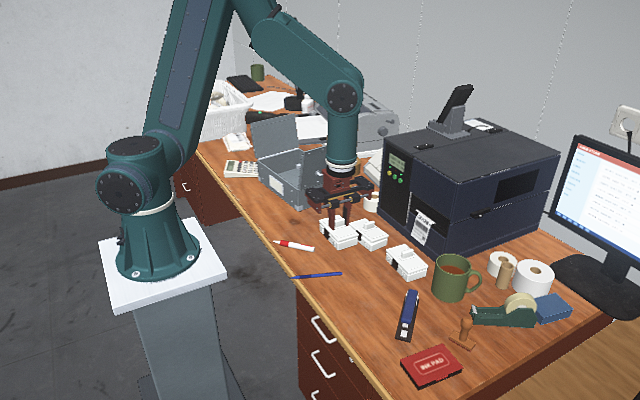

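In the tool's units: -40 mm / 600 = -0.0667, -35 mm / 600 = -0.0583.

```bash
echo '[{"z": -0.0583},{"z": -0.0583},{"z": -0.0583},{"z": -0.0583},{"z": -0.0667},{"z": -0.0667},{"x": 0.0583},{"x": 0.0583},{"x": 0.0583},{"x": 0.0583},{"x": 0.0583},{"x": 0.0583}]' > rows.txt && python3 shift.py rows.txt
echo '[{"x": 0.0583},{"x": 0.0583,"y": 0.0083},{"x": 0.0583,"y": 0.0083},{"x": 0.0583,"y": 0.0083},{"x": 0.0583},{"x": 0.0583},{"x": 0.0583,"az": -0.0223},{"az": -0.0213},{},{}]' > rows.txt && python3 shift.py rows.txt
python3 - <<'E'
from h import *
s=bot.state();print(s['ee_pos'].round(1),s['ee_rot'].round(3))
R=cv2.Rodrigues(np.zeros(3))[0]
y=s['ee_rot'][2];d=np.array([484.4,210.0])-s['ee_pos'][:2]
print("tool",d@[np.cos(y),np.sin(y)],d@[np.sin(y),-np.cos(y)])
p,W=grab("side");cv2.imwrite("pics/p2.png",p[:,:,::-1])
P=W.reshape(-1,3); m=(P[:,0]>380)&(P[:,0]<600)&(P[:,1]>120)&(P[:,1]<300)&(P[:,2]>250)&(P[:,2]<335)
w=(p.min(2)>130).ravel(); q=P[m&w]; print(len(q),np.percentile(q,[1,50,99],axis=0).round(1)); print(cv2.minAreaRect(q[:,:2].astype(np.float32)))
E
```

```text
clock: 8.7
ee_pos: [460.8, -33.2, 500.2]
ee_rot: [-3.138, -0.001, 1.539]
force: [0.9, 0.1, -2.4]
width: 35.9
grip_force: 30.0
clock: 9.7
ee_pos: [483.9, 209.5, 500.5]
ee_rot: [-3.139, 0.001, 1.674]
force: [0.1, -0.3, -2.7]
width: 35.7
grip_force: 30.0
[483.9 209.5 500.5] [-3.139e+00  1.000e-03  1.674e+00]
tool 0.4398601166137779 0.501900879223839
471 [[448.  149.2 280.3]
 [472.9 168.8 309.4]
 [519.2 260.4 332.8]]
((478.32427978515625, 208.79425048828125), (67.16886138916016, 123.12419891357422), 10.716669082641602)
```

View pics/p2.png

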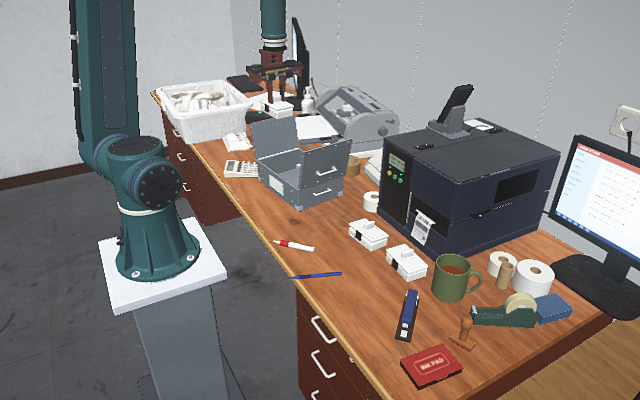

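The picture shows the case held at (280,105), above the chest at (300,165). Lowering it now.

In the tool's units: 35 mm / 600 = 0.0583, 30 mm / 600 = 0.05.

```bash
echo '[{"z": 0.0583},{"z": 0.0583},{"z": 0.0583},{"z": 0.0583},{"z": 0.05},{}]' > rows.txt && python3 shift.py rows.txt
echo '[{"z": 0.0333},{"z": 0.0333},{"z": 0.0333},{"z": 0.025},{"z": 0.0167},{}]' > rows.txt && python3 shift.py rows.txt
echo '[{"z": 0.0083},{"z": 0.005},{}]' > rows.txt && python3 shift.py rows.txt
```

```text
clock: 10.35
ee_pos: [482.3, 208.3, 328.2]
ee_rot: [-3.133, 0.002, 1.673]
force: [-1.5, 0.1, -2.7]
width: 35.3
grip_force: 30.0
clock: 10.95
ee_pos: [484.4, 209.4, 246.9]
ee_rot: [-3.141, 0.0, 1.675]
force: [0.4, 0.1, -2.6]
width: 35.3
grip_force: 30.0
clock: 11.25
ee_pos: [484.3, 209.8, 239.2]
ee_rot: [3.141, 0.0, 1.676]
force: [-0.3, 0.3, -3.3]
width: 36.0
grip_force: 30.0
```

In the tool's units: 3 mm / 600 = 0.005.

```bash
echo '[{"z": 0.005},{}]' > rows.txt && python3 shift.py rows.txt|grep -E "ee_pos|force:"
echo '[{"z": 0.0033},{}]' > rows.txt && python3 shift.py rows.txt|grep -E "ee_pos|force:"
echo '[{},{},{},{"z": -0.0167},{"z": -0.0333},{"z": -0.0583},{"z": -0.0583},{"z": -0.0667},{"z": -0.0667},{"z": -0.0667},{"z": -0.0667},{}]' > rows.txt && python3 shift.py rows.txt 52
```

```text
ee_pos: [484.1, 209.8, 235.8]
force: [-0.5, -0.2, -2.8]
grip_force: 30.0
ee_pos: [484.3, 209.8, 233.9]
force: [-0.1, -0.2, -1.3]
grip_force: 30.0
clock: 12.85
ee_pos: [485.2, 210.1, 500.8]
ee_rot: [3.13, -0.002, 1.676]
force: [0.3, -0.6, -0.7]
width: 52.0
grip_force: 0.0
```

In the tool's units: -35 mm / 600 = -0.0583, 4 mm / 600 = 0.0067.

```bash
echo '[{"x": -0.0583},{"x": -0.0583},{"x": -0.0583,"y": 0.0067},{"x": -0.0583,"y": 0.0067},{"x": -0.0583,"y": 0.0067},{"x": -0.0583,"y": 0.0067},{"x": -0.0583,"y": 0.0067},{"x": -0.0583,"y": 0.0067},{"x": -0.0583,"y": 0.0067},{"x": -0.0583,"y": 0.0067},{"x": -0.0583,"y": 0.0067},{"x": -0.0583,"y": 0.0067}]' > rows.txt && python3 shift.py rows.txt
echo '[{"x": -0.04},{"z": 0.0583},{"z": 0.0583},{"z": 0.0583},{"z": 0.0583},{},{}]' > rows.txt && python3 shift.py rows.txt
python3 - <<'E'
from h import *
s=bot.state();print(s['ee_pos'].round(1),s['ee_rot'].round(3))
cases("p3")
E
```

```text
clock: 14.05
ee_pos: [567.6, -205.0, 493.7]
ee_rot: [-3.141, -0.0, 1.676]
force: [0.3, 0.7, 0.1]
width: 52.4
grip_force: 0.0
clock: 14.75
ee_pos: [570.3, -227.5, 354.0]
ee_rot: [-3.14, -0.001, 1.676]
force: [0.2, -0.0, 0.4]
width: 52.1
grip_force: 0.0
[ 570.3 -227.5  354. ] [-3.140e+00 -1.000e-03  1.676e+00]
top
1 464 c [ 587.7 -395.4] sz [93.5 76.6] ang 84.4 z [33.2 40.2 46.5]
2 210 c [ 572.6 -200.2] sz [63.1 58.3] ang 3.6 z [36.3 43.  48.2]
 keel
1 42 c [ 587.6 -385.3] sz [12.4 33.7] ang 88.6 z [54.8 62.2 66.4]
side
1 544 c [ 568.2 -226.9] sz [ 73.6 115.5] ang 5.3 z [24.5 40.  44.9]
3 677 c [ 585.3 -387.9] sz [114.8  72.6] ang 84.1 z [24.1 37.1 41.4]
 keel
1 54 c [ 573.3 -227.9] sz [34.2 12. ] ang 3.2 z [51.2 59.7 63.7]
2 60 c [ 586.8 -390.1] sz [13.4 37.1] ang 75.8 z [51.2 57.7 61.1]
```

View pics/p3_top.png

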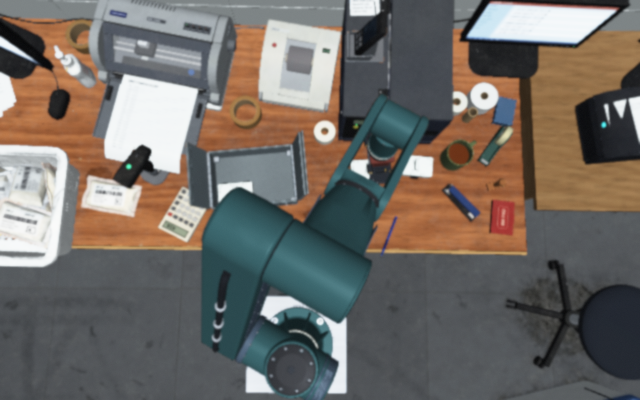

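Case 1 lies in the chest at (235,188), and the gripper is now over case 2. Descending to press its lid.

In the tool's units: 30 mm / 600 = 0.05, 15 mm / 600 = 0.025.

```bash
echo '[{"y": 0.0017,"z": 0.05},{"z": 0.05},{"z": 0.05},{"z": 0.025},{"z": 0.0167},{"z": 0.0133},{}]' > rows.txt && python3 shift.py rows.txt|grep -E "ee_pos|force:"
for r in '0 0 2 0 0 0;0 0 0 0 0 0'; do :; done
echo '[{"z": 0.0033},{}]' > rows.txt && python3 shift.py rows.txt|grep -E "ee_pos|force:"
echo '[{"z": 0.0033},{}]' > rows.txt && python3 shift.py rows.txt|grep -E "ee_pos|force:"
echo '[{"z": 0.0033},{}]' > rows.txt && python3 shift.py rows.txt|grep -E "ee_pos|force:"
```

```text
ee_pos: [571.8, -227.7, 231.3]
force: [0.6, 1.4, 0.5]
grip_force: 0.0
ee_pos: [571.8, -227.7, 229.7]
force: [0.6, 0.4, 0.3]
grip_force: 0.0
ee_pos: [571.5, -227.5, 227.2]
force: [0.0, 0.6, -0.3]
grip_force: 0.0
ee_pos: [571.4, -227.6, 225.0]
force: [-0.4, -1.7, 0.5]
grip_force: 0.7
```

In the tool's units: 1 mm / 600 = 0.0017.

```bash
echo '[{"z": 0.0017},{}]' > rows.txt && python3 shift.py rows.txt|grep -E "ee_pos|force:"
echo '[{"z": 0.0017},{}]' > rows.txt && python3 shift.py rows.txt|grep -E "ee_pos|force:"
echo '[{"z": 0.0017},{}]' > rows.txt && python3 shift.py rows.txt|grep -E "ee_pos|force:"
echo '[{"z": 0.0017},{}]' > rows.txt && python3 shift.py rows.txt|grep -E "ee_pos|force:"
```

```text
ee_pos: [571.3, -227.6, 224.0]
force: [-1.0, -0.3, 1.8]
grip_force: 0.6
ee_pos: [571.4, -227.4, 222.7]
force: [0.8, 0.4, -0.3]
grip_force: 0.0
ee_pos: [571.5, -227.4, 221.6]
force: [0.4, 0.4, -0.1]
grip_force: 0.0
ee_pos: [571.5, -227.5, 220.8]
force: [0.3, 1.2, -1.1]
grip_force: 0.0
```

In the tool's units: 1 mm / 600 = 0.0017.

```bash
echo '[{"z": 0.0017},{"z": 0.0017},{}]' > rows.txt && python3 shift.py rows.txt|grep -E "ee_pos|force:"
echo '[{"z": 0.0017},{}]' > rows.txt && python3 shift.py rows.txt|grep -E "ee_pos|force:"
python3 - <<'E'
from h import *
cases()
E
```

```text
ee_pos: [571.5, -227.5, 220.2]
force: [-3.2, 1.2, 11.5]
grip_force: 5.4
ee_pos: [571.5, -227.5, 220.1]
force: [-5.1, 2.2, 17.6]
grip_force: 9.1
top
1 547 c [ 587.8 -387.5] sz [110.6  75. ] ang 86.3 z [33.3 40.6 46.4]
 keel
2 43 c [ 587.9 -385.5] sz [34.1 12.6] ang 2.0 z [53.8 61.4 65.5]
side
2 429 c [ 570.3 -227.5] sz [ 71.1 114.1] ang 6.2 z [24.  36.7 42. ]
3 677 c [ 584.9 -387.5] sz [116.1  70.3] ang 86.4 z [23.8 36.9 41. ]
 keel
1 132 c [ 570.1 -226.9] sz [74.2 28.1] ang 6.4 z [50.8 58.5 70. ]
2 64 c [ 587.1 -388.9] sz [12.7 36.3] ang 82.6 z [50.5 57.1 60.4]
```

Lid z in the side view fell from 40 to 36.7, so it snapped. Gripping and lifting now. The target is chest-local (−41,−62).

In the tool's units: -3 mm / 600 = -0.005.

```bash
echo '[{"z": -0.005},{}]' > rows.txt && python3 shift.py rows.txt| grep -E "ee_pos|force:"
echo '[{},{},{},{}]' > rows.txt && python3 shift.py rows.txt 25 30
echo '[{"z": -0.0167},{"z": -0.0333},{"z": -0.05},{},{}]' > rows.txt && python3 shift.py rows.txt
python3 - <<'E'
from h import *
cases("p4")
s=bot.state();y=s['ee_rot'][2];c,sn=np.cos(.105),np.sin(.105)
t=np.array([531.7,152.6])+np.array([[c,-sn],[sn,c]])@[-41,-62]
d=t-s['ee_pos'][:2]
print(t,"tool",d@[np.cos(y),np.sin(y)],d@[np.sin(y),-np.cos(y)])
E
```

```text
ee_pos: [571.7, -227.6, 221.5]
force: [-0.2, 0.1, -0.6]
grip_force: 0.0
clock: 18.15
ee_pos: [571.4, -227.5, 220.5]
ee_rot: [-3.141, -0.0, 1.676]
force: [0.7, -0.2, -1.2]
width: 35.9
grip_force: 30.0
clock: 18.65
ee_pos: [571.5, -227.6, 281.5]
ee_rot: [3.14, 0.001, 1.676]
force: [-0.3, 0.5, -3.6]
width: 35.8
grip_force: 30.0
top
1 517 c [ 588.5 -389. ] sz [105.4  74. ] ang 85.3 z [33.2 40.6 46.4]
 keel
1 42 c [ 587.7 -385.5] sz [12.2 33.7] ang 88.8 z [53.1 61.7 65.7]
side
1 679 c [ 586.2 -386.4] sz [118.8  69.3] ang 86.4 z [24.2 37.  41.2]
 keel
1 23 c [ 536.  -192.6] sz [ 4.6 31.4] ang 1.6 z [61.5 67.7 71.4]
6 88 c [ 558.9 -270.5] sz [41.6 78.5] ang 53.4 z [60.7 66.7 71.7]
8 60 c [ 585.1 -390.2] sz [14.3 35.2] ang 81.5 z [50.9 57.5 61.2]
[497.42384939  86.64436719] tool 319.80513264105355 -40.08013798456891
```

```bash
echo '[{"z": -0.0583},{"z": -0.0583},{"z": -0.0583},{"z": -0.0583},{"z": -0.0667},{"z": -0.0667},{"x": 0.0333,"y": -0.0167},{"x": 0.05,"y": -0.0167},{"x": 0.05,"y": -0.0167},{"x": 0.05,"y": -0.0167},{"x": 0.0583},{"x": 0.0583}]' > rows.txt && python3 shift.py rows.txt
echo '[{"x": 0.0583},{"x": 0.0583},{"x": 0.0583},{"x": 0.0583},{},{},{}]' > rows.txt && python3 shift.py rows.txt
python3 - <<'E'
from h import *
s=bot.state();y=s['ee_rot'][2];d=np.array([497.4,86.6])-s['ee_pos'][:2]
print("tool",d@[np.cos(y),np.sin(y)],d@[np.sin(y),-np.cos(y)])
E
```

```text
clock: 19.95
ee_pos: [511.9, -51.6, 499.3]
ee_rot: [-3.139, -0.001, 1.675]
force: [-0.2, 0.1, -2.8]
width: 35.8
grip_force: 30.0
clock: 20.65
ee_pos: [498.2, 85.9, 500.1]
ee_rot: [-3.14, 0.001, 1.675]
force: [-0.1, 0.0, -3.3]
width: 35.6
grip_force: 30.0
tool 0.7609773794619055 -0.6983035012141057
```

Careful with the scale: shifts go in shares of 0.6 m and turns go in shares of pi rad. That gives: 35 mm / 600 = 0.0583, 30 mm / 600 = 0.05.

```bash
echo '[{"z": 0.0583},{"z": 0.0583},{"z": 0.0583},{"z": 0.0583},{"z": 0.05},{}]' > rows.txt && python3 shift.py rows.txt|grep -E "ee_pos|force:"
echo '[{"z": 0.0333},{"z": 0.0333},{"z": 0.0333},{"z": 0.025},{"z": 0.0167},{}]' > rows.txt && python3 shift.py rows.txt|grep -E "ee_pos|force:"
echo '[{"z": 0.0083},{"z": 0.005},{"z": 0.005},{}]' > rows.txt && python3 shift.py rows.txt|grep -E "ee_pos|force:"
echo '[{"z": 0.0033},{}]' > rows.txt && python3 shift.py rows.txt|grep -E "ee_pos|force:"
```

```text
ee_pos: [496.4, 85.2, 327.2]
force: [-0.2, 0.1, -2.4]
grip_force: 30.0
ee_pos: [498.5, 86.0, 245.8]
force: [-1.1, 0.0, -2.2]
grip_force: 30.0
ee_pos: [498.1, 86.6, 234.9]
force: [0.0, -0.8, -3.1]
grip_force: 30.0
ee_pos: [498.3, 86.6, 233.0]
force: [0.0, 0.1, -2.5]
grip_force: 30.0
```

In the tool's units: 1 mm / 600 = 0.0017.

```bash
echo '[{"z": 0.0017},{}]' > rows.txt && python3 shift.py rows.txt|grep -E "ee_pos|force:"
echo '[{},{},{},{"z": -0.0167},{"z": -0.0333},{"z": -0.0583},{"z": -0.0583},{"z": -0.0667},{"z": -0.0667},{"z": -0.0667},{"z": -0.0667},{}]' > rows.txt && python3 shift.py rows.txt 52
echo '[{"x": -0.0583},{"x": -0.0583},{"x": -0.0583},{"x": -0.0583},{"x": -0.0583},{"x": -0.0583},{"x": -0.0583},{"x": -0.0583},{"az": 0.0477},{"az": 0.0477},{"az": 0.0477},{"az": 0.0477}]' > rows.txt && python3 shift.py rows.txt 34
echo '[{"az": 0.0477},{"az": 0.0477},{"az": 0.0477},{"az": 0.0477},{"az": 0.0477},{"az": 0.0477},{"az": 0.0477},{"az": 0.0318},{},{}]' > rows.txt && python3 shift.py rows.txt
python3 - <<'E'
from h import *
cases("p5")
W=cloud("side",np.load("side0.npy"));P=W.reshape(-1,3)
m=(P[:,0]>530)&(P[:,0]<655)&(P[:,1]>-560)&(P[:,1]<-450)&(P[:,2]>20)
print("mug",np.percentile(P[m],[1,50,99],axis=0).round(0))
s=bot.state();y=s['ee_rot'][2]
t=np.array([586.6,-387])+20*np.array([-np.cos(-.07),-np.sin(-.07)])
d=t-s['ee_pos'][:2]
print(s['ee_pos'],y,t,"tool",d@[np.cos(y),np.sin(y)],d@[np.sin(y),-np.cos(y)])
E
```

```text
ee_pos: [498.4, 86.6, 232.5]
force: [-0.9, 0.2, 3.4]
grip_force: 30.0
clock: 23.85
ee_pos: [499.4, 86.7, 498.2]
ee_rot: [3.131, 0.001, 1.676]
force: [0.9, 0.3, -0.4]
width: 52.2
grip_force: 0.0
clock: 25.05
ee_pos: [527.1, -192.0, 491.2]
ee_rot: [-3.14, 0.0, 1.069]
force: [-0.0, -0.9, -0.1]
width: 33.7
grip_force: 0.0
clock: 26.05
ee_pos: [527.3, -191.8, 491.5]
ee_rot: [-3.141, 0.001, -0.071]
force: [-0.2, 0.5, -0.1]
width: 34.0
grip_force: 0.0
top
1 462 c [ 588.6 -394.2] sz [97.1 77.2] ang 82.9 z [33.  40.5 46. ]
 keel
1 43 c [ 587.2 -386.4] sz [15.3 33.1] ang 80.7 z [51.5 61.  66.7]
side
1 681 c [ 586.6 -387.9] sz [113.7  68.8] ang 86.3 z [24.2 36.9 41.6]
 keel
1 59 c [ 586.1 -387.7] sz [14.1 36.1] ang 83.4 z [51.3 57.7 61. ]
mug [[ 577. -560.   22.]
 [ 598. -525.   62.]
 [ 655. -479.   94.]]
[ 527.37807982 -191.84443848  491.70131234] -0.07216107644699243 [ 566.64897999 -385.60114305] tool 53.13825964780209 190.42108478433988
```

View pics/p5_top.png

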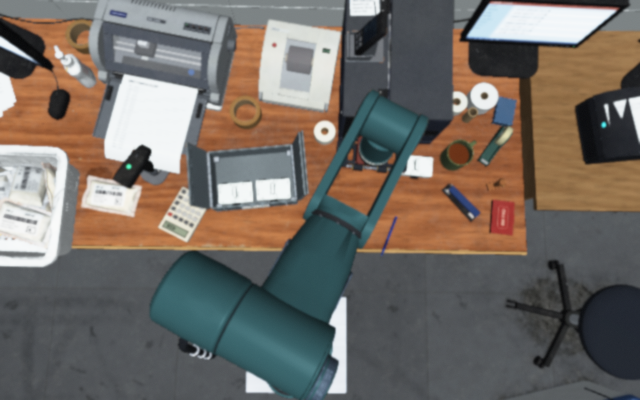

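Both placed cases lie side by side at (235,190) and (272,188). Going on to case 3.

In the tool's units: 35 mm / 600 = 0.0583, 32 mm / 600 = 0.0533.

```bash
echo '[{"x": 0.015,"y": 0.0533},{"x": 0.015,"y": 0.0533},{"x": 0.015,"y": 0.0533},{"x": 0.015,"y": 0.0533},{"x": 0.015,"y": 0.0533},{"x": 0.0133,"y": 0.05},{"z": 0.0583},{"z": 0.0583},{"z": 0.0583},{"z": 0.0583},{},{}]' > rows.txt && python3 shift.py rows.txt
python3 - <<'E'
from h import *
s=bot.state();y=s['ee_rot'][2];d=np.array([566.6,-385.6])-s['ee_pos'][:2]
print("tool",d@[np.cos(y),np.sin(y)],d@[np.sin(y),-np.cos(y)])
cases()
E
```

```text
clock: 27.35
ee_pos: [566.3, -385.4, 352.0]
ee_rot: [-3.141, 0.001, -0.073]
force: [0.9, -0.0, 0.8]
width: 34.1
grip_force: 0.0
tool 0.35014221688366215 0.21777838867481836
top
 keel
side
1 675 c [ 585.4 -387.2] sz [115.1  72.4] ang 86.7 z [24.6 37.  41.3]
 keel
1 61 c [ 586.4 -386.9] sz [17.  36.9] ang 87.2 z [50.6 57.  61.2]
```

```bash
echo '[{"z": 0.05},{"z": 0.05},{"z": 0.05},{"z": 0.025},{"z": 0.0167},{"z": 0.0133},{}]' > rows.txt && python3 shift.py rows.txt|grep -E "ee_pos|force:"
echo '[{"z": 0.0033},{"z": 0.0033},{}]' > rows.txt && python3 shift.py rows.txt|grep -E "ee_pos|force:"
echo '[{"z": 0.0033},{"z": 0.0017},{}]' > rows.txt && python3 shift.py rows.txt|grep -E "ee_pos|force:"
echo '[{"z": 0.0017},{}]' > rows.txt && python3 shift.py rows.txt|grep -E "ee_pos|force:"
echo '[{"z": 0.0017},{}]' > rows.txt && python3 shift.py rows.txt|grep -E "ee_pos|force:"
```

```text
ee_pos: [566.4, -385.5, 229.2]
force: [-0.8, 0.7, 0.8]
grip_force: 0.0
ee_pos: [566.3, -385.5, 225.4]
force: [0.3, -0.4, -0.3]
grip_force: 0.0
ee_pos: [566.2, -385.3, 221.8]
force: [0.2, -0.2, -0.6]
grip_force: 0.0
ee_pos: [566.2, -385.3, 220.8]
force: [-0.3, -0.3, 0.6]
grip_force: 0.0
ee_pos: [566.3, -385.4, 220.3]
force: [-1.0, 0.6, 3.2]
grip_force: 1.3
```

In the tool's units: 1 mm / 600 = 0.0017, 0.7 mm / 600 = 0.0012.

```bash
echo '[{"z": 0.0017},{"z": 0.0012},{}]' > rows.txt && python3 shift.py rows.txt|grep -E "ee_pos|force:"
echo '[{"z": -0.0067},{"x": 0.0167},{"x": 0.0167},{},{}]' > rows.txt && python3 shift.py rows.txt|grep -E "ee_pos|force:"
echo '[{},{},{},{}]' > rows.txt && python3 shift.py rows.txt 4 30
echo '[{"z": -0.0167},{"z": -0.0333},{"z": -0.05},{},{}]' > rows.txt && python3 shift.py rows.txt
python3 - <<'E'
from h import *
cases("p6")
s=bot.state();y=s['ee_rot'][2];c,sn=np.cos(.105),np.sin(.105)
t=np.array([531.7,152.6])+np.array([[c,-sn],[sn,c]])@[46,0]
d=t-s['ee_pos'][:2]
print(t,"tool",d@[np.cos(y),np.sin(y)],d@[np.sin(y),-np.cos(y)])
E
```

```text
ee_pos: [566.2, -385.4, 220.0]
force: [-3.7, 1.3, 12.6]
grip_force: 6.3
ee_pos: [586.6, -386.7, 221.7]
force: [-1.2, -1.0, -0.6]
grip_force: 0.0
clock: 30.35
ee_pos: [586.0, -386.8, 222.2]
ee_rot: [-3.142, 0.0, -0.074]
force: [-0.5, 0.2, -1.3]
width: 11.4
grip_force: 30.0
clock: 30.85
ee_pos: [586.2, -386.9, 282.7]
ee_rot: [3.141, -0.001, -0.074]
force: [0.4, -0.0, -4.1]
width: 12.1
grip_force: 30.0
top
 keel
side
 keel
1 19 c [ 558.4 -345.4] sz [28.4  4.5] ang 84.4 z [63.5 66.7 71.1]
3 34 c [ 554.1 -407.9] sz [42.8  4.5] ang 84.2 z [61.  66.6 70.9]
[577.44665789 157.42112977] tool -48.35665981047015 -541.6316371132857
```

View pics/p6_side.png

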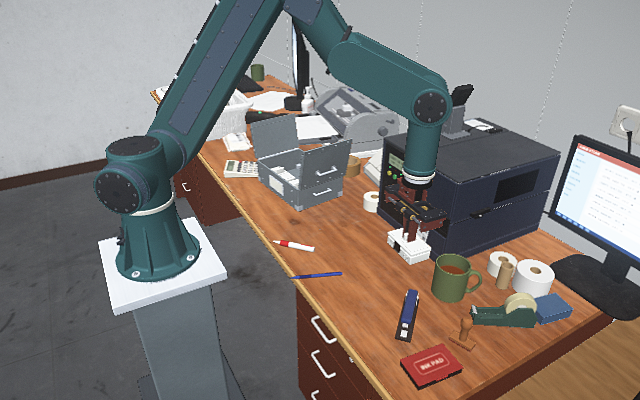

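Case 3 hangs whole and level from the gripper at (408,243). Carrying it to chest-local (46,0).

In the tool's units: -40 mm / 600 = -0.0667, -35 mm / 600 = -0.0583.

```bash
echo '[{"x": -0.0167,"z": -0.05},{"x": -0.0167,"z": -0.0583},{"x": -0.0167,"z": -0.0583},{"x": -0.0167,"z": -0.0583},{"x": -0.0133,"z": -0.0667},{"z": -0.0667},{"y": -0.05},{"y": -0.0567},{"y": -0.0567},{"y": -0.0567},{"y": -0.0567},{"y": -0.0567}]' > rows.txt && python3 shift.py rows.txt
echo '[{"y": -0.0567},{"y": -0.0567},{"y": -0.0567},{"y": -0.0567},{"y": -0.0567},{"y": -0.0567},{"y": -0.0567},{"y": -0.0567},{"y": -0.0567},{"y": -0.0567,"az": -0.0286},{"az": -0.0283},{}]' > rows.txt && python3 shift.py rows.txt
python3 - <<'E'
from h import *
s=bot.state();print(s['ee_pos'].round(1),s['ee_rot'].round(3))
y=s['ee_rot'][2];d=np.array([577.4,157.4])-s['ee_pos'][:2]
print("tool",d@[np.cos(y),np.sin(y)],d@[np.sin(y),-np.cos(y)])
E
```

```text
clock: 32.15
ee_pos: [552.8, -182.3, 495.3]
ee_rot: [-3.14, 0.003, -0.074]
force: [0.8, 1.1, -2.4]
width: 11.7
grip_force: 30.0
clock: 33.35
ee_pos: [578.0, 156.3, 495.2]
ee_rot: [3.141, 0.004, 0.107]
force: [-0.2, -0.1, -3.8]
width: 11.9
grip_force: 30.0
[578.  156.3 495.2] [3.141 0.004 0.107]
tool -0.5122735249420831 -1.1627069082118695
```

In the tool's units: 35 mm / 600 = 0.0583, 30 mm / 600 = 0.05.

```bash
echo '[{"z": 0.05},{"z": 0.0583},{"z": 0.0583},{"z": 0.0583},{"z": 0.05},{},{}]' > rows.txt && python3 shift.py rows.txt|grep -E "ee_pos|force:"
echo '[{"z": 0.0333},{"z": 0.0333},{"z": 0.0333},{"z": 0.025},{}]' > rows.txt && python3 shift.py rows.txt|grep -E "ee_pos|force:"
echo '[{"z": 0.01},{"z": 0.0083},{"z": 0.005},{}]' > rows.txt && python3 shift.py rows.txt|grep -E "ee_pos|force:"
```

```text
ee_pos: [578.2, 154.6, 331.8]
force: [0.2, -0.2, -3.6]
grip_force: 30.0
ee_pos: [578.6, 155.1, 257.4]
force: [-0.6, 0.0, -3.0]
grip_force: 30.0
ee_pos: [578.4, 155.2, 243.3]
force: [0.2, 0.4, -3.1]
grip_force: 30.0
```

In the tool's units: 4 mm / 600 = 0.0067, 3 mm / 600 = 0.005.

```bash
echo '[{"z": 0.0067},{"z": 0.005},{}]' > rows.txt && python3 shift.py rows.txt|grep -E "ee_pos|force:"
echo '[{"z": 0.0025},{}]' > rows.txt && python3 shift.py rows.txt|grep -E "ee_pos|force:"
echo '[{"z": 0.0025},{}]' > rows.txt && python3 shift.py rows.txt|grep -E "ee_pos|force:"
```

```text
ee_pos: [578.1, 155.2, 235.7]
force: [0.4, -0.1, -2.3]
grip_force: 30.0
ee_pos: [578.4, 155.3, 234.6]
force: [-1.0, -0.4, -3.2]
grip_force: 30.0
ee_pos: [578.5, 155.3, 234.1]
force: [-1.4, -0.8, 4.4]
grip_force: 30.0
```

In the tool's units: -40 mm / 600 = -0.0667, -35 mm / 600 = -0.0583.

```bash
echo '[{},{},{},{"z": -0.0167},{"z": -0.0333},{"z": -0.0583},{"z": -0.0583},{"z": -0.0667},{"z": -0.0667},{"z": -0.0667},{"z": -0.0667},{}]' > rows.txt && python3 shift.py rows.txt 28
echo '[{"y": -0.0583},{"y": -0.0583},{"y": -0.0583},{"y": -0.0583},{"y": -0.0583},{"y": -0.0583},{"y": -0.025},{"x": -0.05},{"x": -0.0333},{},{}]' > rows.txt && python3 shift.py rows.txt 0 10
python3 - <<'E'
from h import *
for n in("top","side"):
    P=cloud(n,np.load(n+"0.npy")).reshape(-1,3)
    m=(P[:,0]>430)&(P[:,0]<580)&(P[:,1]>340)&(P[:,1]<480); print(n,np.nanpercentile(P[m,2],[50,95,99.5]))
p,W=grab("top"); cv2.imwrite("pics/p7.png",cv2.resize(p[120:230,160:360,::-1],None,fx=4,fy=4,interpolation=cv2.INTER_CUBIC))
P=W.reshape(-1,3); c,s=np.cos(.105),np.sin(.105)
L=(P[:,:2]-[531.7,152.6])@np.array([[c,-s],[s,c]])
for (x,y) in((-41,62),(-41,-62),(46,2)):
    m=(abs(L[:,0]-x)<45)&(abs(L[:,1]-y)<62)&(P[:,2]>44)&(P[:,2]<58)
    k=(abs(L[:,0]-x)<40)&(abs(L[:,1]-y)<40)&(P[:,2]>65)&(P[:,2]<85)
    q=np.c_[L[m],P[m,2]]; A=np.c_[q[:,:2],np.ones(len(q))]
    print(len(q),"keel",k.sum(),np.median(L[k],0).round(1),np.median(P[k,2]).round(1),"lid plane",np.linalg.lstsq(A,q[:,2],rcond=None)[0].round(3),np.percentile(q,[2,98],axis=0).round(1).tolist())
st=bot.state();print(st['ee_pos'],st['ee_rot'],(np.array(st['ee_pos'][:2])-[531.7,152.6])@np.array([[c,-s],[s,c]]))
E
```

```text
clock: 36.85
ee_pos: [579.5, 155.5, 500.6]
ee_rot: [-3.141, -0.012, 0.105]
force: [1.1, 0.6, -0.1]
width: 28.3
grip_force: 0.0
clock: 37.95
ee_pos: [505.2, 373.4, 493.4]
ee_rot: [3.141, -0.001, 0.105]
force: [1.9, 0.0, -0.2]
width: 0.5
grip_force: 0.0
top [  9.76021216 168.16386031 179.59262753]
side [-760.01371907  166.96606202  178.75243705]
645 keel 47 [-43.1  61.1] 73.2 lid plane [-4.0000e-03 -4.0000e-03  5.1554e+01] [[-76.7, 8.0, 45.5], [-9.0, 115.6, 57.3]]
630 keel 42 [-42.2 -62.1] 72.8 lid plane [1.2000e-02 3.0000e-03 5.2479e+01] [[-75.4, -115.3, 45.6], [-8.1, -8.1, 57.4]]
626 keel 39 [47.3 -4.1] 73.4 lid plane [2.0000e-03 3.0000e-03 5.1549e+01] [[16.6, -57.2, 45.8], [90.1, 51.3, 57.1]]
[505.74973055 373.4528749  493.33861838] [ 3.14132095e+00 -8.14650574e-04  1.04420201e-01] [ -2.66038543 222.35631582]
```

View pics/p7.png

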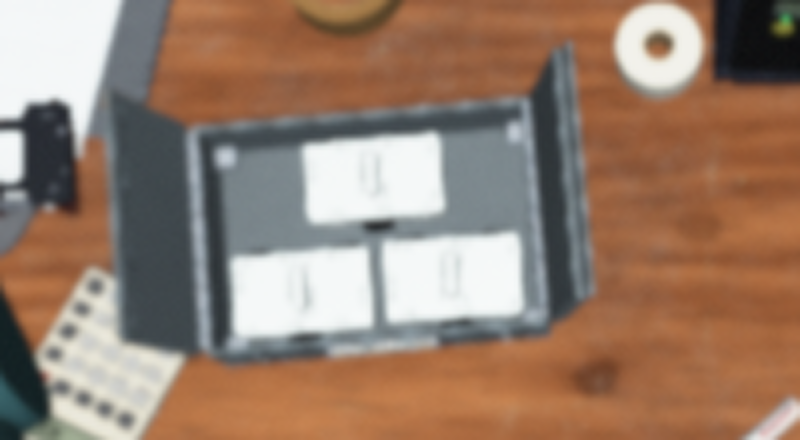

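All three cases lie flat and level: lids at pixel (372,175), (300,290) and (452,278), lid heights about 51 mm. Next I'll close the left leaf.

In the tool's units: 35 mm / 600 = 0.0583, 30 mm / 600 = 0.05.

```bash
echo '[{"z": 0.0583},{"z": 0.0583},{"z": 0.05},{"z": 0.0183},{},{"y": 0.02},{"y": 0.02},{"y": 0.02},{"y": 0.02},{"y": 0.0217},{}]' > rows.txt && python3 shift.py rows.txt
echo '[{"y": 0.0167},{"y": 0.0167},{"y": 0.0158,"z": 0.0017},{"y": 0.0158,"z": 0.0033},{"y": 0.0158,"z": 0.005},{"y": 0.015,"z": 0.005},{"y": 0.0142,"z": 0.0067},{"y": 0.0142,"z": 0.0083},{"y": 0.0133,"z": 0.01},{}]' > rows.txt && python3 shift.py rows.txt
echo '[{"y": 0.0117,"z": 0.0117},{"y": 0.0117,"z": 0.0117},{"y": 0.0108,"z": 0.0125},{"y": 0.0083,"z": 0.0133},{"y": 0.0083,"z": 0.0142},{"y": 0.0067,"z": 0.015},{}]' > rows.txt && python3 shift.py rows.txt
```

```text
clock: 39.1
ee_pos: [511.8, 311.4, 382.9]
ee_rot: [3.141, -0.001, 0.103]
force: [0.8, -0.5, -0.4]
width: 0.5
grip_force: 0.0
clock: 40.1
ee_pos: [519.6, 229.7, 356.8]
ee_rot: [3.14, 0.003, 0.104]
force: [-1.0, 0.8, 0.9]
width: 0.3
grip_force: 0.0
clock: 40.8
ee_pos: [523.1, 196.0, 309.5]
ee_rot: [3.141, 0.003, 0.104]
force: [0.1, 0.5, 0.6]
width: 0.7
grip_force: 0.0
```

```bash
cat >> h.py <<'E'
def leaves(name=None):
    c,s=np.cos(.105),np.sin(.105)
    for n in("top","side"):
        p,W=grab(n)
        if name: cv2.imwrite(f"pics/{name}_{n}.png",p[:,:,::-1])
        P=W.reshape(-1,3); L=(P[:,:2]-[531.7,152.6])@np.array([[c,-s],[s,c]])
        for x0,x1 in((-85,-40),(40,85)):
          for sg in(1,-1):
            o=[]
            for y in range(10,190,20):
                m=(L[:,0]>x0)&(L[:,0]<x1)&(abs(L[:,1]*sg-y)<8)&(P[:,2]>4)
                o.append(int(np.median(P[m,2])) if m.sum()>5 else None)
            print(n,(x0,x1),"left" if sg>0 else "right",o)
E
python3 -c "from h import *;leaves('p8')"
```

```text
top (-85, -40) left [122, 409, 469, 531, 586, 110, 106, None, 11]
top (-85, -40) right [592, 533, 53, 52, 51, 49, 91, 157, 227]
top (40, 85) left [127, 129, None, None, None, None, None, None, None]
top (40, 85) right [507, 53, 51, 12, 13, 13, 88, 163, 227]
side (-85, -40) left [124, 129, 124, 494, 296, 109, 73, None, 11]
side (-85, -40) right [498, 550, None, 64, None, None, 46, 114, 193]
side (40, 85) left [None, 127, 123, 119, 112, 18, 32, None, None]
side (40, 85) right [509, None, None, None, None, None, 41, 114, 202]
```

View pics/p8_side.png

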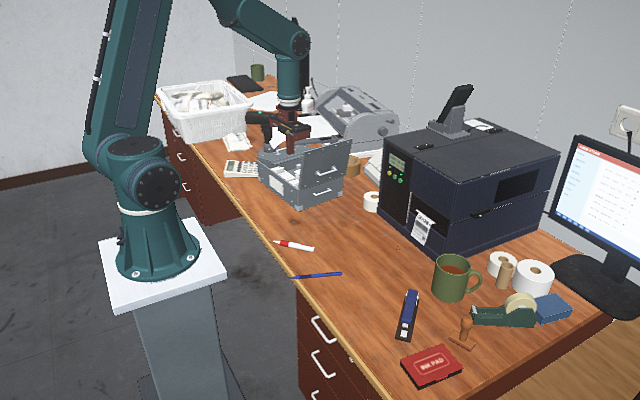

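The left leaf follows the finger and is at about 0.25 rad. I'll keep pushing it home.

In the tool's units: 8 mm / 600 = 0.0133, 7 mm / 600 = 0.0117.

```bash
echo '[{"y": 0.0033,"z": 0.0133},{"y": 0.0033,"z": 0.0117},{"y": 0.0017,"z": 0.0083},{}]' > rows.txt && python3 shift.py rows.txt|grep -E "ee_pos|force:"
echo '[{"z": 0.0033},{"z": 0.0017},{}]' > rows.txt && python3 shift.py rows.txt|grep -E "ee_pos|force:"
echo '[{"z": 0.0017},{}]' > rows.txt && python3 shift.py rows.txt|grep -E "ee_pos|force:"
echo '[{"z": 0.0017},{}]' > rows.txt && python3 shift.py rows.txt|grep -E "ee_pos|force:"
```

```text
ee_pos: [523.8, 191.6, 290.3]
force: [-0.4, -0.1, 0.1]
grip_force: 0.0
ee_pos: [524.1, 191.8, 288.1]
force: [-0.1, -0.8, 0.1]
grip_force: 0.0
ee_pos: [524.3, 191.8, 287.3]
force: [0.2, -0.2, -0.8]
grip_force: 0.0
ee_pos: [524.3, 191.8, 286.4]
force: [-0.5, -0.9, 1.7]
grip_force: 1.1
```

In the tool's units: 1 mm / 600 = 0.0017.

```bash
echo '[{"z": 0.0017},{}]' > rows.txt && python3 shift.py rows.txt|grep -E "ee_pos|force:"
echo '[{"z": 0.0017},{},{}]' > rows.txt && python3 shift.py rows.txt|grep -E "ee_pos|force:"
echo '[{"z": 0.0008},{},{},{}]' > rows.txt && python3 shift.py rows.txt|grep -E "ee_pos|force:"
```

```text
ee_pos: [524.3, 191.8, 286.3]
force: [-2.9, -1.1, 10.9]
grip_force: 5.4
ee_pos: [524.3, 191.8, 286.2]
force: [-4.6, -2.5, 17.8]
grip_force: 9.3
ee_pos: [524.2, 191.8, 286.1]
force: [-6.0, -2.7, 23.7]
grip_force: 11.4
```

In the tool's units: -40 mm / 600 = -0.0667, -38 mm / 600 = -0.0633.

```bash
echo '[{"z": -0.0333},{"z": -0.0583},{"z": -0.0667},{"z": -0.0667},{"z": -0.0667},{"z": -0.0633},{"y": 0.05},{"y": 0.0583},{"y": 0.0583},{"y": 0.0583},{"y": 0.0583},{"y": 0.0583}]' > rows.txt && python3 shift.py rows.txt
echo '[{"y": 0.0583},{"y": 0.0417},{},{}]' > rows.txt && python3 shift.py rows.txt
python3 - <<'E'
from h import *
leaves()
c,s=np.cos(.105),np.sin(.105)
st=bot.state();print(st['ee_rot'],(np.array(st['ee_pos'][:2])-[531.7,152.6])@np.array([[c,-s],[s,c]]))
E
```

```text
clock: 44.1
ee_pos: [545.6, -13.3, 496.6]
ee_rot: [-3.141, -0.0, 0.105]
force: [0.5, -0.2, -0.0]
width: 0.5
grip_force: 0.0
clock: 44.5
ee_pos: [551.9, -71.8, 496.4]
ee_rot: [-3.141, 0.0, 0.103]
force: [-0.3, 0.3, 0.2]
width: 0.3
grip_force: 0.0
top (-85, -40) left [97, 105, 105, 105, 106, 105, 102, None, 14]
top (-85, -40) right [49, 52, None, None, 52, 51, 95, 749, 238]
top (40, 85) left [99, 105, 105, 106, 105, 106, 103, None, 5]
top (40, 85) right [54, 52, 51, 13, None, None, 16, None, 230]
side (-85, -40) left [97, 103, 102, 103, 103, 103, 103, None, 12]
side (-85, -40) right [None, None, None, 64, None, None, 47, 112, 196]
side (40, 85) left [None, None, 103, 103, 103, 101, 13, None, None]
side (40, 85) right [None, None, None, None, None, None, 49, 115, 202]
[-3.14085085e+00  3.59297137e-04  1.05442197e-01] [  -3.439337   -224.25262081]
```

Left leaf is flat at 104 all across, with its tongue at 98. Now the right leaf.

In the tool's units: 35 mm / 600 = 0.0583, 27 mm / 600 = 0.045.

```bash
echo '[{"z": 0.0583},{"z": 0.0583},{"z": 0.045},{},{"y": -0.02},{"y": -0.02},{"y": -0.02},{"y": -0.0217},{"y": -0.0217},{}]' > rows.txt && python3 shift.py rows.txt
echo '[{"y": -0.0183},{"y": -0.0183},{"y": -0.0183},{"y": -0.0175,"z": 0.0033},{"y": -0.0175,"z": 0.005},{"y": -0.0175,"z": 0.0067},{"y": -0.0167,"z": 0.0083},{"y": -0.0158,"z": 0.01},{"y": -0.015,"z": 0.0117},{}]' > rows.txt && python3 shift.py rows.txt
echo '[{"y": -0.0133,"z": 0.0133},{"y": -0.0133,"z": 0.0133},{"y": -0.0117,"z": 0.0142},{"y": -0.01,"z": 0.0167},{"y": -0.0083,"z": 0.0167},{"y": -0.0067,"z": 0.0167},{}]' > rows.txt && python3 shift.py rows.txt
python3 -c "from h import *;leaves('p9')"
```

```text
clock: 45.6
ee_pos: [545.3, -8.2, 400.3]
ee_rot: [-3.141, -0.001, 0.107]
force: [0.3, 0.4, -0.4]
width: 0.8
grip_force: 0.0
clock: 46.6
ee_pos: [534.9, 83.7, 371.2]
ee_rot: [-3.141, 0.003, 0.106]
force: [0.0, -0.6, 0.0]
width: 0.7
grip_force: 0.0
clock: 47.3
ee_pos: [530.9, 120.6, 316.3]
ee_rot: [3.142, 0.004, 0.105]
force: [-0.2, 0.1, 1.2]
width: 0.5
grip_force: 0.0
top (-85, -40) left [562, 592, 104, 105, 104, None, None, None, None]
top (-85, -40) right [476, 445, 473, 125, 561, 111, 106, 4, 5]
top (40, 85) left [None, None, None, None, None, None, None, None, 5]
top (40, 85) right [None, None, None, 121, 118, 111, 107, 5, 4]
side (-85, -40) left [496, 103, 102, 103, 103, 103, 103, None, 12]
side (-85, -40) right [135, 135, 126, 120, 546, 110, 66, 92, None]
side (40, 85) left [140, None, None, None, 104, 104, 102, None, None]
side (40, 85) right [136, 129, 125, 121, 116, 110, 60, 89, None]
```

View pics/p9_side.png

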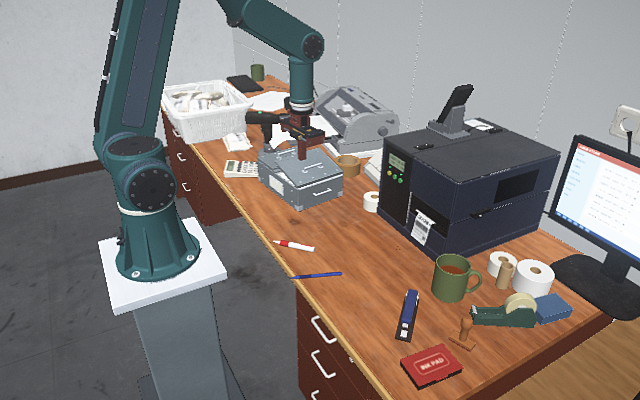

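The right leaf is at about 0.25 rad, with the finger on it near (303,155). Pressing it home.

```bash
echo '[{"y": -0.005,"z": 0.0133},{"y": -0.0033,"z": 0.0133},{"y": -0.0017,"z": 0.0117},{"z": 0.005},{}]' > rows.txt && python3 shift.py rows.txt|grep -E "ee_pos|force:"
echo '[{"z": 0.0033},{}]' > rows.txt && python3 shift.py rows.txt|grep -E "ee_pos|force:"
echo '[{"z": 0.0025},{}]' > rows.txt && python3 shift.py rows.txt|grep -E "ee_pos|force:"
```

```text
ee_pos: [530.7, 126.1, 291.5]
force: [0.1, 1.0, 0.5]
grip_force: 0.0
ee_pos: [531.1, 126.1, 290.1]
force: [-0.2, 0.1, 0.3]
grip_force: 0.0
ee_pos: [531.2, 126.1, 288.7]
force: [0.9, -0.7, 0.9]
grip_force: 0.0
```

In the tool's units: 2 mm / 600 = 0.0033.

```bash
echo '[{"z": 0.0033},{}]' > rows.txt && python3 shift.py rows.txt|grep -E "ee_pos|force:"
echo '[{"z": 0.0025},{}]' > rows.txt && python3 shift.py rows.txt|grep -E "ee_pos|force:"
echo '[{"z": 0.0025},{},{}]' > rows.txt && python3 shift.py rows.txt|grep -E "ee_pos|force:"
```

```text
ee_pos: [531.1, 126.1, 286.6]
force: [-0.0, -0.6, 0.7]
grip_force: 0.0
ee_pos: [531.1, 126.2, 286.3]
force: [-2.4, 0.3, 10.8]
grip_force: 5.3
ee_pos: [531.1, 126.2, 286.1]
force: [-6.0, -0.8, 23.2]
grip_force: 11.5
```

Hard contact at a tip height of 104, so this leaf is shut too. Retreating and checking.

In the tool's units: -35 mm / 600 = -0.0583, -20 mm / 600 = -0.0333.

```bash
echo '[{"z": -0.0333},{"z": -0.0583},{"z": -0.0583},{"z": -0.0583},{"z": -0.0583},{"y": -0.0583},{"y": -0.0583},{"y": -0.0583},{"y": -0.0583},{"y": -0.0583},{"y": -0.0583},{"y": -0.0583}]' > rows.txt && python3 shift.py rows.txt
echo '[{"y": -0.0583},{"y": -0.0583},{"y": -0.0583},{},{},{}]' > rows.txt && python3 shift.py rows.txt
python3 -c "from h import *;leaves('p10')"
```

```text
clock: 50.2
ee_pos: [505.1, 371.2, 443.6]
ee_rot: [3.141, 0.0, 0.105]
force: [0.2, 0.5, 0.1]
width: 0.4
grip_force: 0.0
clock: 50.8
ee_pos: [494.6, 473.4, 443.4]
ee_rot: [3.141, 0.001, 0.104]
force: [0.4, -0.5, 0.4]
width: 0.3
grip_force: 0.0
top (-85, -40) left [104, 104, 105, 105, 105, 104, 103, None, 15]
top (-85, -40) right [104, 105, 104, 105, 104, 104, 103, 5, 5]
top (40, 85) left [104, 105, 105, 105, 105, 105, 103, None, 5]
top (40, 85) right [106, 105, 106, 104, 105, 105, 103, 5, 5]
side (-85, -40) left [102, 103, 103, 103, 103, 103, 102, None, 10]
side (-85, -40) right [103, 103, 103, 103, 103, 103, 67, 92, None]
side (40, 85) left [103, 103, 102, 103, 103, 103, 102, None, None]
side (40, 85) right [103, 104, 103, 103, 103, 102, 60, 90, None]
```

View pics/p10_top.png

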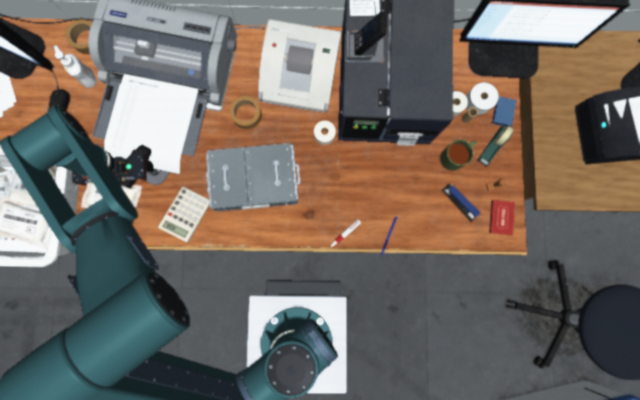

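The chest at (253,176) is shut flat with its lap in place, no cases are left outside, and the calculator, stapler and marker have not moved. The arm is clear.

```bash
python3 -c "
from station import bot
print(bot.job_done())"
```

```text
the job is handed in; nothing more can be done
None
```

The three cases present lie flat in the chest with their lids snapped shut, both leaves are shut (left first, the right one's flange over its edge), and the job is handed in; the judge's verdict was not shown.

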